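# Put the kitchen timer away in the push-latch drawer

### The arm

A 6-joint arm with a two-finger parallel gripper is mounted at the origin on the work surface. World frame = base frame: x ahead of the robot, y to its left, z up, the work surface at z = 0. Lengths are in m, angles in rad, forces in N, time in s.
With the tool pointing down it reaches from about 0.325 to 0.9 m from the base axis. Payload 6.1 kg.
Tool frame: the origin (TCP) lies at the centre of the arm's flange, where the gripper is bolted on; the fingertips stand 173 mm ahead of it and the grasp point (between the pads) lies 155 mm ahead of it; y points along the fingers, z is the direction in which the jaws open and shut, and the axes are right-handed (so a half turn about y gives the same grasp; the last joint's range is limited). The gripper opens to 85 mm and grips with 20 to 120 N. Pads are 22 mm wide; open, the fingers measure 114 mm over their backs; the gripper's body (76 mm by 85 mm) begins 54 mm behind the grasp point. The pads swing forward as they close: fully open they stand 13 mm farther back than shut.
Start: joints at [-1.279, 0.22, 1.526, -0, 1.395, -0.126], TCP at [0.254, -0.571, 0.405] pointing down, gripper open.
Joint ranges: [-2.98, 2.98], [-0.91, 2.08], [0.09, 2.57], [-1.24, 4.39], [0.2, 2.65], [-2.68, 2.68]. Speed limits (rad/s): [2.57, 2.57, 3.01, 3.14, 3.14, 3.14].

### API

Orientations are given as [roll, pitch, yaw] about the fixed x, y, z axes, in that order (R = Rz(yaw) Ry(pitch) Rx(roll)).
In Python, from rig import robot, cams, order gives the robot as it stands. The module is installed in compiled form; this text tells all that it offers.
- The arm moves only by the tool step_arm, never from a script. Its argument "rows" is a list that holds one entry, the list of rows, each a list of 5 numbers: the shift along the tool's x, y, z in cm, then the turn about the tool's y in rad, then the finger opening in cm, from 0 to 8.54. In form: [[[tx, ty, tz, yaw, gripper], ...]]. A call has 1 to 8 rows; each row is the pose to reach, as a shift and turn from the pose measured when the call began, along the tool's axes at that moment; what a row does not reach only later rows make up. A row lasts 1/8 s, in which the tool goes at most 62.5 mm and 10.7 degrees, less where a joint would pass 70% of its speed; a pose out of reach is approached as far as the arm can. A call with a gripper value outside its range is refused whole. The fingers move at their own pace and stop on an object; "grip_force" is the grip in N (left out, the last holds). Time passes only in rows, so rows that repeat a pose let the fingers close. It gives the time, the measured TCP pose, the force and the opening at its end, in the units of the state.
- robot.get_obs(): the state, without advancing time (a new reading comes with each control period).
- cams.read_camera(name): name is "scene" or "top" or "wrist"; returns the picture (384x512x3 uint8, blue, green, red); there is no depth.
- cams.calibration(name): a dict with "mtx" (3x3 intrinsics, pixels), "R" (3x3) and "t" (3): a world point X has camera coordinates R X + t. Camera axes: x right, y down, z forward; pixel columns grow to the right and rows downward; lengths in m; the calibration is good to about 2 mm. A picture is of the moment at which its call begins: read the wrist's pose just before it. calibration takes no time and is no camera call; for the wrist camera it gives the pose at the moment of the call.
- order.hand_in(): hands the job in, once; it reports no verdict.
The state is a dict: "clock": time; "q": joint angles; "qvel": joint speeds; "joint_torque": joint torques, N m; "tool_pos": TCP position; "tool_rot": TCP orientation; "force": force on the tool from outside, world axes, zero at the start; "moment": the same for the moment, N m; "grip_width": finger opening in m.
Only numpy, scipy, OpenCV 4.12 (cv2) and the standard library are available. Lean on these libraries where they do the work, as an engineer would, in place of code of your own. Each camera call takes 0.05 s, during which the arm holds its last target.

### The job

Put the red-and-white kitchen timer away in the handleless drawer: press the drawer front until its push latch lets go and it springs right out, stand the timer gently in its wider, empty compartment, then push the drawer in again until the latch catches and it stays shut by itself. Feel for the latch near its inner stop, but never press or knock the drawer unit with more than 18 N, and leave everything else on the counter where it is.

Things in the scene. Friction and masses are not known exactly. Their poses are not given: they have to be found in the camera images.
- unit: Low grey countertop drawer unit, fixed, 84 mm high, 260 mm wide (y). Origin: centre of its underside; x to its rear, z up; its one drawer opens along -x, roughly towards the robot. Shell (top, sides) from x = -87 to +135 mm; the drawer's panel stands ahead of it, with a gap of 32 mm so that it can be pressed in.
- drawer (a joint): Opening of the drawer in m: 0 latched shut, about 0.116 fully out, negative when pressed in past shut. Push-push latch. From latched: press in to the stop, let go, and it springs out by itself in 1 to 2 s. From fully out: push in past shut to the stop, let go, and it catches at 0; let go too early and it comes right out again. Each further press toggles it. It must come out fully before it can catch again.
- drawer_front (a point): Centre of the outer face of the drawer's blue front panel, 45 mm above the counter; moves with the drawer; axes as unit, so outwards is -x. Plain panel 260 mm wide, 74 mm high (6 to 80 mm above the counter), 16 mm thick, no handle; may be pressed anywhere. The drawer weighs 0.35 kg: meet it slowly (under 40 mm/s), as a knock counts too. Keep its 116 mm of outward travel clear.
- drawer_bay (a point): Point on the floor of the drawer's left (+y), wider compartment where the timer can stand: 18 mm above the counter, 73 mm behind the panel's outer face; moves with the drawer; axes as unit. White, free 69 mm to either side, 57 mm in front (panel), 90 mm behind (shell top, drawer fully out). Walls 30 mm, divider (-y) 22 mm above the floor; 58 mm of height under the shell top.
- timer: Kitchen timer: upright disc 54 mm in diameter and 32 mm high, white with a red top, about 0.11 kg. Origin: centre of its underside, z up. Stands on the counter to the left or right of the unit.
- tin: Bystander: round metal tin with a green lid, 56 mm in diameter, 34 mm high, standing where the timer might be, on the other side of the unit. Origin: centre of underside.
- cutter: Bystander: steel pastry ring 52 mm in diameter, 26 mm high, lying in the drawer's right (-y) compartment; it may slide a little as the drawer moves. Origin: centre of underside.
- spice: Bystander: spice jar 40 mm in diameter, 85 mm high, on the rear of the unit's top. Origin: centre of underside.
- oil: Bystander: yellow bottle with a red cap, 60 mm in diameter, 190 mm high. Origin: centre of underside.
- bowl: Bystander: steel bowl 120 mm in diameter, 60 mm high. Origin: centre of underside.
- spatula: Bystander: spatula lying flat. Origin: on its underside.
- mug: Bystander: white mug 80 mm in diameter, 90 mm high. Origin: centre of underside.
- latch (a point): Fixed point of the unit: where the drawer front's centre lies when latched (axes as unit). The latch acts at -0.007 to -0.026 of joint drawer, differing from unit to unit and not marked, 1 to 2 mm before a springy inner stop. A slow push needs 3 to 8 N up to that stop (ejector spring 3 to 6.5 N outwards, plus 25 N per m/s of speed), then 9 N more per mm; at 11 to 14 N it has surely acted. Above 18 N is too much.

How it is judged:
By the outcome, as a careful person would: the job done as asked, in the order asked, and still so for the second after the job is handed in, with the robot touching nothing.
It also fails if it takes over 70 s, if anything falls off the work surface, if the arm or the gripper's body presses on something with over 40 N, if the wrist force passes 120 N, or if a joint passes its speed limit or range.

## Working session

There is one attempt and no reset: what is moved stays moved. The work goes in short steps, Python scripts to look and compute and a tool call to move; the robot and the scene stay as the last step left them, time stands still between calls to the robot, and variables do not carry over. Pictures are saved under pics/ and viewed, and the job is handed in when it is done.

Besides the shell and the picture viewer there is one more tool, called after "Call:" in YAML: its name, and indented under it one key for each argument. step_arm: Moves the arm, as the interface text tells. Its arguments: {"type":"object","properties":{"rows":{"type":"array","items":{"type":"array","items":{"type":"array","items":{"type":"number"}}}},"grip_force":{"type":"number"}},"required":["rows"]}

```bash
mkdir -p pics; python3 - <<'E'
from rig import robot,cams,order
import cv2,numpy as np
o=robot.get_obs()
for k in o: print(k,np.round(o[k],4))
for n in ["scene","top","wrist"]:
    c=cams.calibration(n); print(n,np.round(c["mtx"],1).tolist(),np.round(c["R"],3).tolist(),np.round(c["t"],3).tolist())
    im=cams.read_camera(n); cv2.imwrite(f"pics/{n}0.png",im)
E
ls
```

```text
clock 0.0
q [-1.2791  0.2212  1.5276  0.      1.3947 -0.1261]
qvel [-0.0002  0.001   0.0019  0.0003 -0.0005  0.0002]
joint_torque [ 1.30000e-03 -4.96890e+01 -3.89397e+01 -2.00000e-04  1.08000e-02
  0.00000e+00]
tool_pos [ 0.2535 -0.571   0.4036]
tool_rot [-1.5727e+00  2.0000e-04 -2.7238e+00]
force [ 0.2576 -0.9966  0.4843]
moment [ 0.0259 -0.0343 -0.0445]
grip_width 0.0853
scene [[490.9, 0.0, 252.3], [0.0, 490.9, 192.9], [0.0, 0.0, 1.0]] [[0.834, 0.552, 0.015], [0.452, -0.667, -0.592], [-0.317, 0.5, -0.806]] [-0.51, -0.218, 1.716]
top [[475.3, 0.0, 263.4], [0.0, 475.3, 183.1], [0.0, 0.0, 1.0]] [[0.014, -1.0, -0.001], [-0.998, -0.014, -0.067], [0.067, 0.002, -0.998]] [-0.013, 0.585, 1.741]
wrist [[269.6, 0.0, 258.9], [0.0, 269.6, 190.6], [0.0, 0.0, 1.0]] [[0.405, -0.914, -0.001], [-0.875, -0.388, 0.288], [-0.264, -0.115, -0.958]] [-0.625, -0.037, 0.38]
pics
```

View pics/scene0.png

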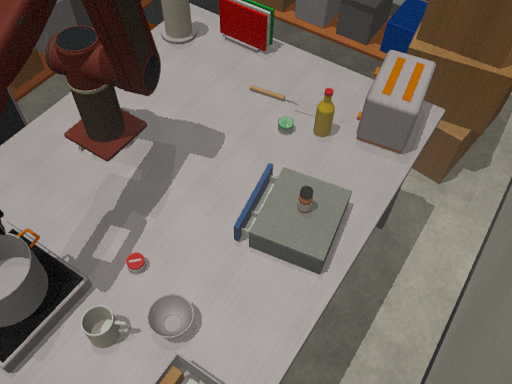

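View pics/top0.png

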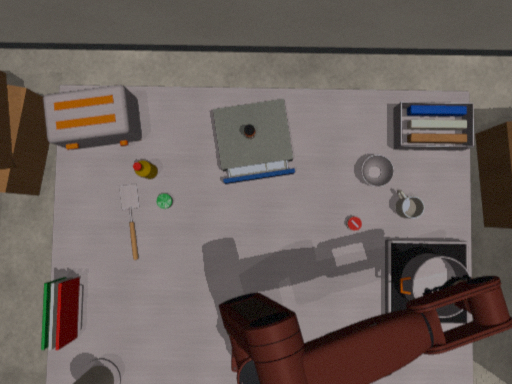

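View pics/wrist0.png

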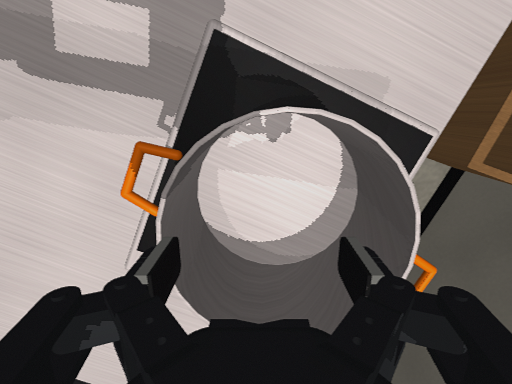

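```bash
cat > h.py <<'E'
from rig import robot,cams,order
import cv2,numpy as np
def ray(cal,px):
    R,t,K=[np.array(cal[k]) for k in("R","t","mtx")]
    d=R.T@np.linalg.solve(K,np.array([px[0],px[1],1.])); c=-R.T@t.ravel(); return c,d
def at_z(cal,px,z):
    c,d=ray(cal,px); return c+d*(z-c[2])/d[2]
def proj(cal,X):
    R,t,K=[np.array(cal[k]) for k in("R","t","mtx")]
    p=K@(R@np.array(X,float)+t.ravel()); return p[:2]/p[2]
def st():
    o=robot.get_obs(); print(round(o["clock"],2),np.round(o["tool_pos"],4),np.round(o["tool_rot"],4),np.round(o["force"],2),np.round(o["grip_width"],4)); return o
E
python3 - <<'E'
from h import *
ct=cams.calibration("top");cs=cams.calibration("scene")
t=cv2.imread("pics/top0.png");s=cv2.imread("pics/scene0.png")
cv2.imwrite("pics/c1.png",cv2.resize(t[90:190,200:310],None,fx=6,fy=6,interpolation=cv2.INTER_NEAREST))
cv2.imwrite("pics/c2.png",cv2.resize(s[160:270,225:355],None,fx=5,fy=5,interpolation=cv2.INTER_NEAREST))
cv2.imwrite("pics/c3.png",np.hstack([cv2.resize(t[205:240,335:375],None,fx=9,fy=9,interpolation=cv2.INTER_NEAREST)[:315],cv2.resize(s[245:280,115:155],None,fx=9,fy=9,interpolation=cv2.INTER_NEAREST)]))
for nm,im,c,box in(("top",t,ct,(335,205,375,240)),("scene",s,cs,(115,245,155,280))):
    x0,y0,x1,y1=box; b=im[y0:y1,x0:x1].astype(int)
    m=((b[...,2]-b[...,1])>50).astype(np.uint8); ys,xs=np.nonzero(m)
    p=((xs.min()+xs.max())/2+x0,(ys.min()+ys.max())/2+y0)
    print(nm,p,xs.min()+x0,xs.max()+x0,ys.min()+y0,ys.max()+y0,at_z(c,p,.032))
for z,p in((.08,(222,180)),(.08,(294,171))): print(at_z(ct,p,z))
E
```

```text
top (np.float64(354.5), np.float64(223.5)) 348 361 217 230 [ 0.44130242 -0.33968659  0.032     ]
scene (np.float64(135.0), np.float64(260.5)) 126 144 252 269 [ 0.44151935 -0.34121273  0.032     ]
[0.59033802 0.14368307 0.08      ]
[ 0.62635106 -0.1135903   0.08      ]
```

View pics/c1.png

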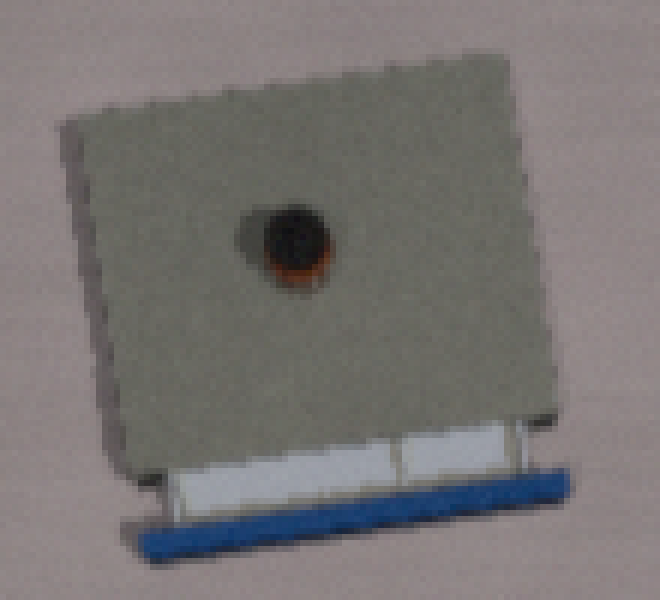

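View pics/c2.png

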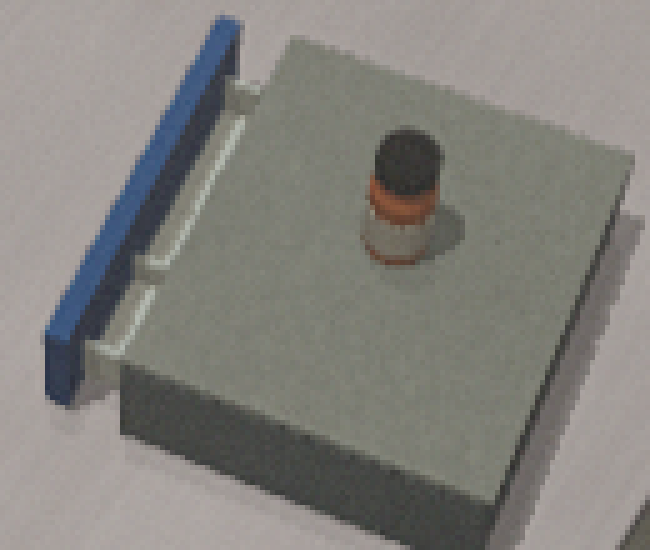

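View pics/c3.png

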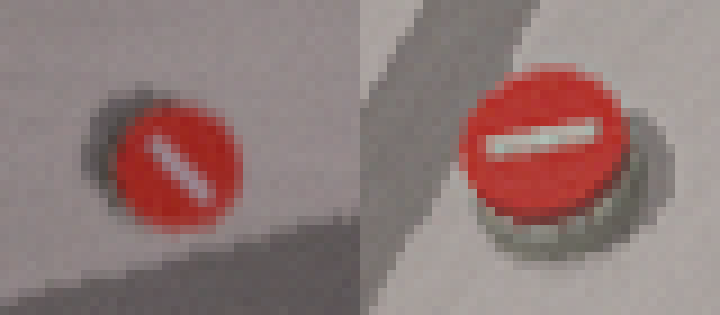

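```bash
python3 - <<'E'
from h import *
from scipy.optimize import least_squares
ct=cams.calibration("top");cs=cams.calibration("scene")
T=lambda x,y:((x-3)/6+200,(y-3)/6+90)
S=lambda x,y:((x-2.5)/5+225,(y-2.5)/5+160)
pts=[(ct,T(128,480),(-.087,.13,.084)),(ct,T(557,418),(-.087,-.13,.084)),(ct,T(66,120),(.135,.13,.084)),(ct,T(508,55),(.135,-.13,.084)),
(cs,S(292,38),(-.087,.13,.084)),(cs,S(635,155),(.135,.13,.084)),(cs,S(495,502),(.135,-.13,.084)),(cs,S(120,365),(-.087,-.13,.084)),
(cs,S(220,18),(-.135,.13,.08)),(cs,S(47,335),(-.135,-.13,.08)),
(ct,T(135,533),(-.119,.13,.08)),(ct,T(567,470),(-.119,-.13,.08))]
def f(p,full=0):
    c,s=np.cos(p[2]),np.sin(p[2]); r=[]
    for cal,px,(x,y,z) in pts: r+=list(proj(cal,(p[0]+c*x-s*y,p[1]+s*x+c*y,z))-px)
    return np.array(r)
r=least_squares(f,[.73,0,-.13]);p=r.x
print(p,np.degrees(p[2])); print(np.round(r.fun.reshape(-1,2),1).tolist())
c,s=np.cos(p[2]),np.sin(p[2])
W=lambda x,y:(p[0]+c*x-s*y,p[1]+s*x+c*y)
print("front",W(-.135,0),"out",W(-.251,0),"bay out", W(-.251+.073,0))
print("corners out",W(-.251,.13),W(-.251,-.13))
for c in (ct,cs): print(-np.array(c["R"]).T@np.array(c["t"]).ravel())
E
```

```text
[0.7346283 0.0332751 0.1684468] 9.651290605524974
[[0.4, 0.2], [0.7, -0.6], [1.6, -0.4], [-0.8, -0.5], [0.1, -0.8], [0.2, -0.4], [0.1, 0.3], [0.3, -1.2], [0.2, -1.0], [-0.6, -0.4], [0.6, 0.2], [0.4, -0.4]]
front (np.float64(0.601539040479496), np.float64(0.010642167761246796)) out (np.float64(0.48718086361102114), np.float64(-0.008805386926132551)) bay out (np.float64(0.5591476473299752), np.float64(0.00343316042023549))
corners out (np.float64(0.4653861902544753), np.float64(0.11935463887474448)) (np.float64(0.5089755369675669), np.float64(-0.1369654127270096))
[ 0.46754772 -0.00790114  1.77600666]
[ 1.06754027 -0.72246174  1.26088828]
```

```bash
cat >> h.py <<'E'
from scipy.spatial.transform import Rotation as Ro
Y=0.164; UP=np.array([0.7346,0.0333]); u=np.array([np.cos(Y),np.sin(Y)]); v=np.array([-u[1],u[0]])
def W(x,y): return UP+x*u+y*v
def to(pos,yaw=None):
    o=robot.get_obs(); R=Ro.from_euler("xyz",o["tool_rot"]).as_matrix()
    s=R.T@(np.array(pos)-o["tool_pos"])*100
    t=0
    if yaw is not None: t=-((yaw-o["tool_rot"][2]+np.pi)%(2*np.pi)-np.pi)
    print("shift cm",np.round(s,2),"turn",round(t,3))
E
python3 - <<'E'
from h import *
st()
f=W(-.135,0);print(f)
p=W(-.195,-.0); to([*p,.36],Y-np.pi); to([*p,.22],Y-np.pi)
E
```

```text
0.15 [ 0.2535 -0.571   0.4038] [-1.5723e+00  2.0000e-04 -2.7238e+00] [ 0.07  0.05 -0.02] 0.0858
[0.60141141 0.01125911]
shift cm [-49.61   4.45 -40.61] turn 0.254
shift cm [-49.61  18.45 -40.59] turn 0.254
```

Call:
step_arm:
  rows:
    - [[-6,0,-5,0.1,0],[-12,1,-10,0.254,0],[-18,2,-15,0.254,0],[-24,3,-20,0.254,0],[-30,4,-25,0.254,0],[-36,5,-30,0.254,0],[-42,6,-35,0.254,0],[-47,7,-39,0.254,0]]

```text
clock: 1.15
tool_pos: [0.474, -0.124, 0.3501]
tool_rot: [-1.572, 0.0, -2.978]
force: [1.0, -0.1, 0.1]
grip_width: 0.0002
```

```bash
python3 - <<'E'
from h import *
st(); to([*W(-.195,0),.22],Y-np.pi)
E
```

```text
1.15 [ 0.474  -0.124   0.3501] [-1.5719e+00  3.0000e-04 -2.9780e+00] [ 0.97 -0.09  0.08] 0.0002
shift cm [ -8.77  13.02 -11.25] turn -0.0
```

Call:
step_arm:
  rows:
    - [[-3,3,-4,0,0],[-6,6,-8,0,0],[-8.8,9,-11.2,0,0],[-8.8,12,-11.2,0,0],[-8.8,13,-11.2,0,0],[-8.8,13,-11.2,0,0]]

```text
clock: 1.9
tool_pos: [0.5422, 0.0007, 0.2197]
tool_rot: [-1.572, -0.001, -2.978]
force: [0.8, 0.4, 0.1]
grip_width: -0.0002
```

```bash
python3 - <<'E'
from h import *
st()
im=cams.read_camera("wrist");cv2.imwrite("pics/w1.png",im)
im=cams.read_camera("scene");cv2.imwrite("pics/s1.png",cv2.resize(im[130:280,200:360],None,fx=4,fy=4))
st();to([*W(-.165,0),.22],Y-np.pi)
E
```

```text
1.9 [0.5422 0.0007 0.2197] [-1.5724e+00 -1.3000e-03 -2.9785e+00] [0.77 0.45 0.13] -0.0002
2.0 [5.431e-01 4.000e-04 2.214e-01] [-1.5713e+00  2.0000e-03 -2.9789e+00] [ 0.54 -1.2   0.23] 0.0001
shift cm [-2.94  0.15 -0.13] turn -0.001
```

View pics/w1.png

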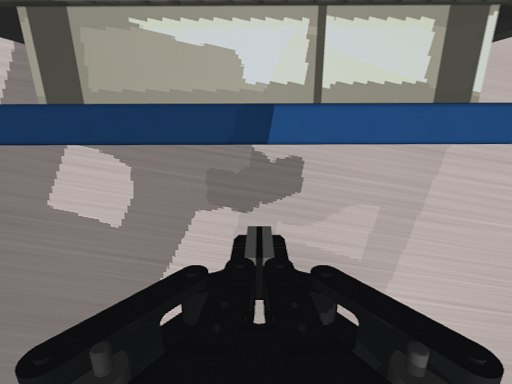

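View pics/s1.png

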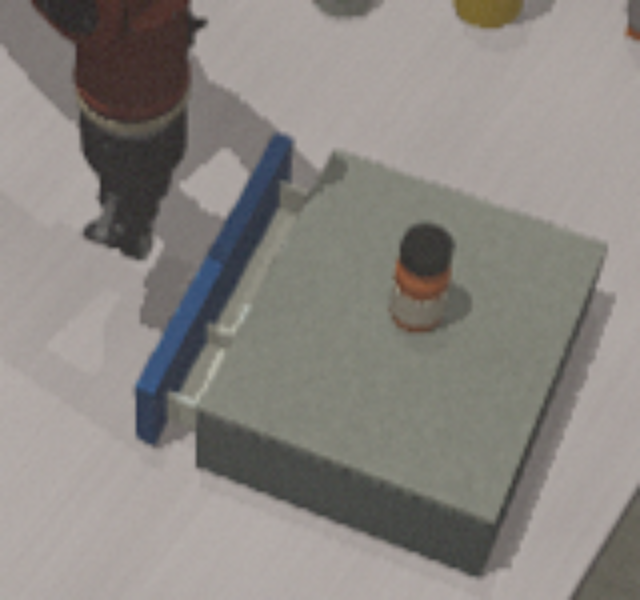

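Call:
step_arm:
  rows:
    - [[-0.8,0,0,0,0],[-1.6,0,0,0,0],[-2.4,0,0,0,0],[-2.7,0,0,0,0],[-3.0,0,0,0,0],[-3.2,0,0,0,0],[-3.4,0,0,0,0],[-3.6,0,0,0,0]]

```text
clock: 3.0
tool_pos: [0.5786, 0.0062, 0.2215]
tool_rot: [-1.571, 0.002, -2.979]
force: [-1.0, -0.1, -0.2]
grip_width: 0.0001
```

Call:
step_arm:
  rows:
    - [[-0.2,0,0,0,0],[-0.4,0,0,0,0],[-0.6,0,0,0,0],[-0.8,0,0,0,0]]

```text
clock: 3.5
tool_pos: [0.5866, 0.0075, 0.2215]
tool_rot: [-1.571, 0.002, -2.979]
force: [0.6, -0.0, 0.8]
grip_width: -0.0
```

Call:
step_arm:
  rows:
    - [[-0.2,0,0,0,0],[-0.4,0,0,0,0],[-0.6,0,0,0,0]]

```text
clock: 3.88
tool_pos: [0.5919, 0.0084, 0.2214]
tool_rot: [-1.572, -0.001, -2.979]
force: [-7.0, -0.5, 5.7]
grip_width: -0.0
```

Call:
step_arm:
  rows:
    - [[0,0,0,0,0]]

```text
clock: 4.0
tool_pos: [0.5915, 0.0083, 0.2213]
tool_rot: [-1.572, -0.004, -2.979]
force: [-5.0, -1.3, 3.6]
grip_width: -0.0
```

Call:
step_arm:
  rows:
    - [[-0.1,0,0,0,0],[-0.2,0,0,0,0]]

```text
clock: 4.25
tool_pos: [0.5927, 0.0085, 0.2213]
tool_rot: [-1.572, -0.007, -2.978]
force: [-5.6, -0.9, 4.6]
grip_width: -0.0006
```

Call:
step_arm:
  rows:
    - [[-0.2,0,0,0,0],[-0.4,0,0,0,0],[-0.5,0,0,0,0]]

```text
clock: 4.62
tool_pos: [0.5969, 0.0092, 0.2213]
tool_rot: [-1.572, -0.01, -2.978]
force: [-6.7, -0.3, 6.3]
grip_width: -0.0004
```

Call:
step_arm:
  rows:
    - [[-0.15,0,0,0,0],[-0.3,0,0,0,0]]

```text
clock: 4.88
tool_pos: [0.5991, 0.0095, 0.2213]
tool_rot: [-1.572, -0.013, -2.978]
force: [-7.9, -1.8, 6.6]
grip_width: -0.0
```

Call:
step_arm:
  rows:
    - [[-0.2,-0.05,0,0,0],[-0.4,-0.1,0,0,0]]

```text
clock: 5.12
tool_pos: [0.6017, 0.0099, 0.2214]
tool_rot: [-1.573, -0.019, -2.978]
force: [-7.5, -1.8, 2.3]
grip_width: -0.0001
```

Call:
step_arm:
  rows:
    - [[-0.2,-0.03,0,0,0],[-0.4,-0.05,0,0,0]]

```text
clock: 5.38
tool_pos: [0.6044, 0.0103, 0.2213]
tool_rot: [-1.573, -0.024, -2.978]
force: [-10.3, -2.7, 6.6]
grip_width: -0.0002
```

Call:
step_arm:
  rows:
    - [[-0.05,-0.1,0,0,0]]

```text
clock: 5.5
tool_pos: [0.6038, 0.0101, 0.2215]
tool_rot: [-1.574, -0.029, -2.978]
force: [-4.6, -1.3, -0.7]
grip_width: -0.0001
```

Call:
step_arm:
  rows:
    - [[-0.1,-0.1,0,0,0]]

```text
clock: 5.62
tool_pos: [0.6036, 0.0101, 0.2215]
tool_rot: [-1.574, -0.033, -2.978]
force: [-5.3, -2.3, -0.6]
grip_width: 0.0002
```

Call:
step_arm:
  rows:
    - [[-0.15,-0.03,0,0,0],[-0.3,-0.06,0,0,0]]

```text
clock: 5.88
tool_pos: [0.6056, 0.0103, 0.2215]
tool_rot: [-1.574, -0.037, -2.978]
force: [-7.4, -1.5, 4.3]
grip_width: 0.0
```

Call:
step_arm:
  rows:
    - [[-0.15,-0.03,0,0,0],[-0.3,-0.06,0,0,0]]

```text
clock: 6.12
tool_pos: [0.6072, 0.0105, 0.2214]
tool_rot: [-1.575, -0.043, -2.977]
force: [-10.7, -2.6, 6.1]
grip_width: -0.0001
```

Call:
step_arm:
  rows:
    - [[-0.15,-0.08,0,0,0],[-0.25,-0.08,0,0,0]]

```text
clock: 6.38
tool_pos: [0.6081, 0.0106, 0.2215]
tool_rot: [-1.575, -0.049, -2.977]
force: [-11.2, -2.2, 6.8]
grip_width: -0.0005
```

Call:
step_arm:
  rows:
    - [[-0.15,-0.08,0,0,0],[-0.28,-0.1,0,0,0]]

```text
clock: 6.62
tool_pos: [0.6093, 0.0108, 0.2215]
tool_rot: [-1.575, -0.056, -2.977]
force: [-11.2, -2.6, 6.2]
grip_width: 0.0001
```

Call:
step_arm:
  rows:
    - [[3,0,0,0,0],[7,0,0,0,0],[11,-2,0,0,0],[15,-4,0,0,0],[17.5,-6,0,0,0],[17.5,-8,0,0,0],[17.5,-9,0,0,0],[17.5,-10,0,0,0]]

```text
clock: 7.62
tool_pos: [0.4427, -0.0173, 0.3314]
tool_rot: [-1.576, -0.056, -2.977]
force: [0.3, 0.8, 0.0]
grip_width: 0.0001
```

```bash
python3 - <<'E'
from h import *
st()
im=cams.read_camera("top");cv2.imwrite("pics/t2.png",im)
im=cams.read_camera("wrist");cv2.imwrite("pics/w2.png",im)
st()
E
```

```text
7.62 [ 0.4427 -0.0173  0.3314] [-1.5755 -0.0561 -2.977 ] [0.28 0.78 0.02] 0.0001
7.72 [ 0.4431 -0.0174  0.3319] [-1.575  -0.0548 -2.9771] [0.4  0.2  0.81] 0.0002
```

View pics/w2.png

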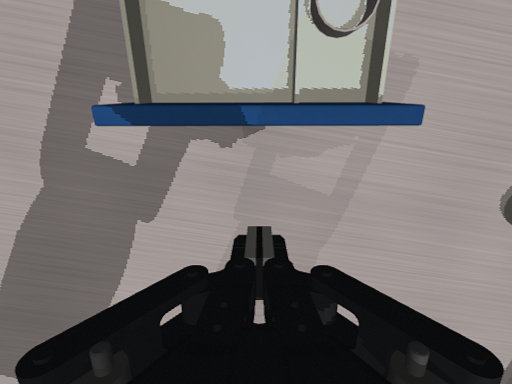

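View pics/t2.png

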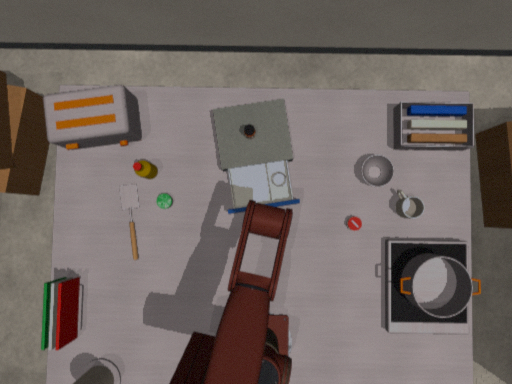

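```bash
cat >> h.py <<'E'
def gto(g,yaw=None):
    o=robot.get_obs(); R=Ro.from_euler("xyz",o["tool_rot"]).as_matrix()
    print("grasp pt",np.round(o["tool_pos"]+.155*R[:,1],4))
    to(np.array(g)-.155*R[:,1],yaw)
E
python3 - <<'E'
from h import *
gto([.4413,-.3405,.08]);gto([.4413,-.3405,.022])
E
```

```text
grasp pt [ 0.4346 -0.0181  0.1772]
shift cm [ 4.08  9.82 31.95] turn 0
grasp pt [ 0.4346 -0.0181  0.1772]
shift cm [ 3.76 15.61 31.98] turn 0
```

Call:
step_arm:
  rows:
    - [[1,0,6,0,8.5],[2,0,12,0,8.5],[3,0,18,0,8.5],[4,1,24,0,8.5],[4,3,30,0,8.5],[4,5,32,0,8.5],[4,8,32,0,8.5],[4,8,32,0,8.5]]

```text
clock: 8.72
tool_pos: [0.4503, -0.3391, 0.249]
tool_rot: [-1.581, -0.059, -2.977]
force: [0.5, 0.3, -0.5]
grip_width: 0.0848
```

```bash
python3 - <<'E'
from h import *
st()
c=cams.calibration("wrist")
im=cams.read_camera("wrist");cv2.imwrite("pics/w3.png",im)
b=im.astype(int); m=((b[...,2]-b[...,1])>60)&((b[...,1]-b[...,0])<40); ys,xs=np.nonzero(m)
p=((xs.min()+xs.max())/2,(ys.min()+ys.max())/2); print(p,xs.min(),xs.max(),ys.min(),ys.max(),at_z(c,p,.032))
print("proj",proj(c,[.4413,-.3405,.032]))
im=cams.read_camera("top");cv2.imwrite("pics/t3.png",cv2.resize(im[90:240,190:390],None,fx=4,fy=4))
gto([.4413,-.3405,.022])
E
```

```text
8.72 [ 0.4503 -0.3391  0.249 ] [-1.5814 -0.0594 -2.9773] [ 0.45  0.29 -0.49] 0.0848
(np.float64(261.0), np.float64(205.5)) 227 295 173 238 [ 0.44311261 -0.34023366  0.032     ]
proj [260.95082446 207.78051193]
grasp pt [ 0.4431 -0.3403  0.0978]
shift cm [-0.24  7.58  0.03] turn 0
```

View pics/w3.png

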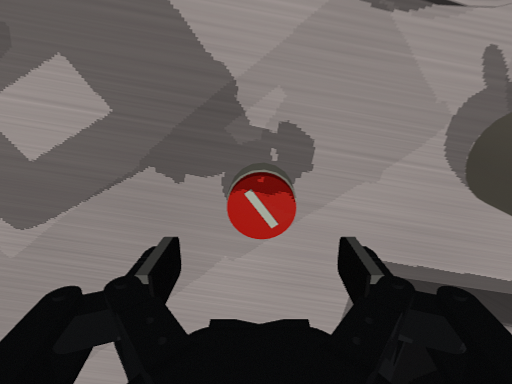

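View pics/t3.png

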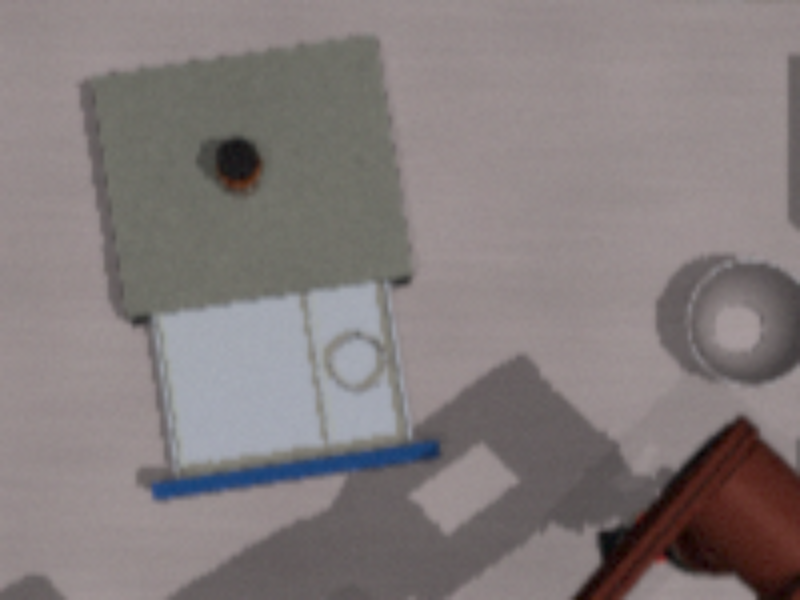

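Call:
step_arm:
  rows:
    - [[-0.1,2,0,0,8.5],[-0.1,4,0,0,8.5],[-0.1,6,0,0,8.5],[-0.1,7,0,0,8.5],[-0.1,7.5,0,0,8.5],[-0.1,7.5,0,0,8.5]]

```text
clock: 9.57
tool_pos: [0.4485, -0.3399, 0.1774]
tool_rot: [-1.576, -0.056, -2.977]
force: [0.3, -0.7, -0.4]
grip_width: 0.085
```

Call:
step_arm:
  rows:
    - [[0,0,0,0,6.5],[0,0,0,0,5.0],[0,0,0,0,4.5],[0,0,0,0,4.5],[0,0,0,0,4.5]]
  grip_force: 25

```text
clock: 10.2
tool_pos: [0.4489, -0.3403, 0.1783]
tool_rot: [-1.575, -0.055, -2.977]
force: [-0.4, 0.9, 6.4]
grip_width: 0.0532
```

```bash
python3 - <<'E'
from h import *
st()
c=cams.calibration("top")
q=lambda x,y:((x-1.5)/4+190,(y-1.5)/4+90)
g=lambda p,z:at_z(c,p,z)[:2]
loc=lambda w:np.round([(w-UP)@u,(w-UP)@v],4)
for nm,p,z in(("fl",(180,470),.018),("bl",(155,318),.045),("fd",(326,440),.04),("bd",(305,293),.04),("panelL",(152,487),.08),("panelR",(438,444),.08),("panelLfront",(155,500),.08),("panelRfront",(440,455),.08)): print(nm,loc(g(q(*p),z)))
im=cams.read_camera("wrist");cv2.imwrite("pics/w4.png",im)
E
```

```text
10.2 [ 0.4489 -0.3403  0.1783] [-1.5752 -0.0549 -2.9768] [-0.37  0.92  6.4 ] 0.0532
fl [-0.2254  0.1055]
bl [-0.0853  0.1064]
fd [-0.2188 -0.0316]
bd [-0.0825 -0.0328]
panelL [-0.2382  0.1287]
panelR [-0.2384 -0.1291]
panelLfront [-0.25    0.1277]
panelRfront [-0.2483 -0.1293]
```

View pics/w4.png

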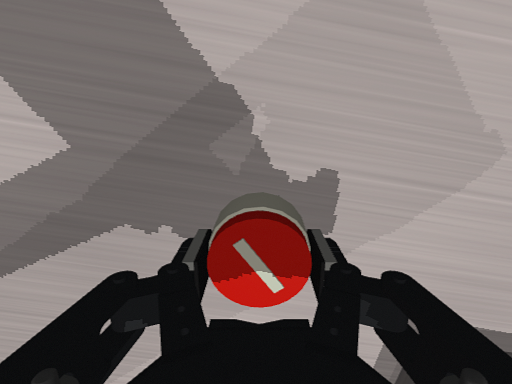

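Call:
step_arm:
  rows:
    - [[0,-1,0,0,4.5],[0,-3,0,0,4.5],[0,-6,0,0,4.5],[0,-10,0,0,4.5],[0,-14,0,0,4.5],[0,-14,0,0,4.5]]

```text
clock: 11.0
tool_pos: [0.4579, -0.3406, 0.3238]
tool_rot: [-1.568, -0.049, -2.977]
force: [0.5, -0.9, -1.5]
grip_width: 0.0532
```

```bash
python3 - <<'E'
from h import *
st()
print(W(-.178,.037))
gto([*W(-.178,.037),.17],Y-np.pi)
im=cams.read_camera("wrist");cv2.imwrite("pics/w5.png",im)
E
```

```text
11.0 [ 0.4579 -0.3406  0.3238] [-1.5678 -0.0493 -2.9768] [ 0.55 -0.9  -1.54] 0.0532
[0.55294755 0.04074222]
grasp pt [ 0.4504 -0.3423  0.169 ]
shift cm [-16.37  -1.02 -36.1 ] turn 0.001
```

View pics/w5.png

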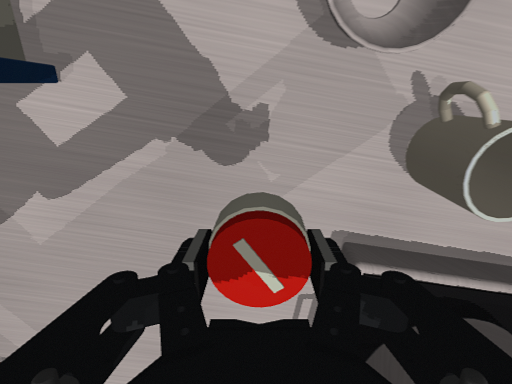

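Call:
step_arm:
  rows:
    - [[-2,-1,-5,0,4.5],[-4,-1,-10,0,4.5],[-6,-1,-15,0,4.5],[-8,-1,-20,0,4.5],[-10,-1,-25,0,4.5],[-12.5,-1,-30,0,4.5],[-15,-1,-34,0,4.5],[-16.4,-1,-36,0,4.5]]

```text
clock: 12.05
tool_pos: [0.5598, 0.0445, 0.3212]
tool_rot: [-1.572, -0.054, -2.974]
force: [0.3, -0.1, -0.4]
grip_width: 0.0531
```

Call:
step_arm:
  rows:
    - [[0,0,0,0,4.5],[0,0,0,0,4.5]]

```text
clock: 12.3
tool_pos: [0.5591, 0.0442, 0.32]
tool_rot: [-1.572, -0.057, -2.974]
force: [-0.9, 0.3, -0.5]
grip_width: 0.0528
```

```bash
python3 - <<'E'
from h import *
st()
im=cams.read_camera("wrist");cv2.imwrite("pics/w6.png",im)
gto([*W(-.178,.037),.044],Y-np.pi)
E
```

```text
12.3 [0.5591 0.0442 0.32  ] [-1.5723 -0.0571 -2.9741] [-0.92  0.26 -0.52] 0.0528
grasp pt [0.5506 0.0426 0.1656]
shift cm [-0.89 12.13  0.23] turn 0.003
```

View pics/w6.png

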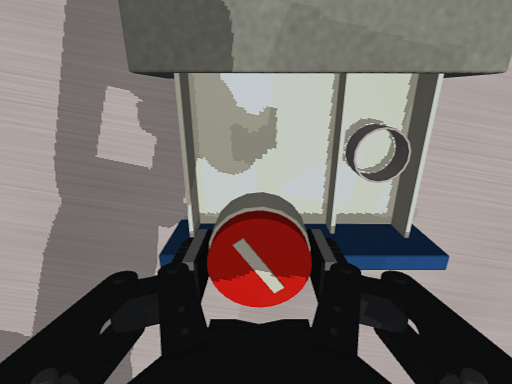

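Call:
step_arm:
  rows:
    - [[-0.5,3,0.2,0,4.5],[-0.8,6,0.2,0,4.5],[-0.9,8.5,0.2,0,4.5],[-0.9,10,0.2,0,4.5],[-0.9,11,0.2,0,4.5],[-0.9,11.6,0.2,0,4.5],[-0.9,11.9,0.2,0,4.5],[-0.9,11.9,0.2,0,4.5]]

```text
clock: 13.35
tool_pos: [0.562, 0.0424, 0.2014]
tool_rot: [-1.572, -0.056, -2.975]
force: [0.3, -0.2, -1.2]
grip_width: 0.0533
```

Call:
step_arm:
  rows:
    - [[0,0.1,0,0,4.5],[0,0.2,0,0,4.5]]

```text
clock: 13.6
tool_pos: [0.5621, 0.0424, 0.1999]
tool_rot: [-1.572, -0.055, -2.975]
force: [0.4, 0.6, -0.6]
grip_width: 0.0527
```

Call:
step_arm:
  rows:
    - [[0,0.1,0,0,4.5],[0,0.2,0,0,4.5]]

```text
clock: 13.85
tool_pos: [0.562, 0.0425, 0.1979]
tool_rot: [-1.572, -0.055, -2.975]
force: [-0.3, -0.3, -0.6]
grip_width: 0.0533
```

Call:
step_arm:
  rows:
    - [[0,0.08,0,0,4.5],[0,0.15,0,0,4.5]]

```text
clock: 14.1
tool_pos: [0.5619, 0.0424, 0.1964]
tool_rot: [-1.572, -0.055, -2.975]
force: [-2.3, 0.6, 3.9]
grip_width: 0.0531
```

Call:
step_arm:
  rows:
    - [[0,-0.05,0,0,5.6],[0,-0.05,0,0,6.2],[0,-0.05,0,0,7],[0,-0.05,0,0,7.6],[0,-0.05,0,0,7.6]]

```text
clock: 14.72
tool_pos: [0.562, 0.0425, 0.1969]
tool_rot: [-1.572, -0.055, -2.975]
force: [0.3, 0.4, 0.3]
grip_width: 0.0756
```

Call:
step_arm:
  rows:
    - [[0,-1,0,0,7.6],[0,-3,0,0,7.6],[0,-6,0,0,7.6],[0,-10,0,0,7.6],[0,-14,0,0,7.6],[0,-14,0,0,7.6]]

```text
clock: 15.48
tool_pos: [0.5713, 0.0436, 0.343]
tool_rot: [-1.569, -0.045, -2.975]
force: [1.0, -1.0, -0.1]
grip_width: 0.0762
```

```bash
python3 - <<'E'
from h import *
o=st()
im=cams.read_camera("wrist");cv2.imwrite("pics/w7.png",im)
im=cams.read_camera("scene");cv2.imwrite("pics/s7.png",cv2.resize(im[130:280,200:360],None,fx=4,fy=4))
to([*W(-.251-.062,0),.33],Y-np.pi)
to([*W(-.251-.062,0),.22],Y-np.pi)
E
```

```text
15.47 [0.5713 0.0436 0.343 ] [-1.5695 -0.0449 -2.9748] [ 1.   -1.04 -0.1 ] 0.0762
shift cm [15.14  1.62  3.67] turn 0.003
shift cm [14.57 12.61  3.67] turn 0.003
```

View pics/w7.png

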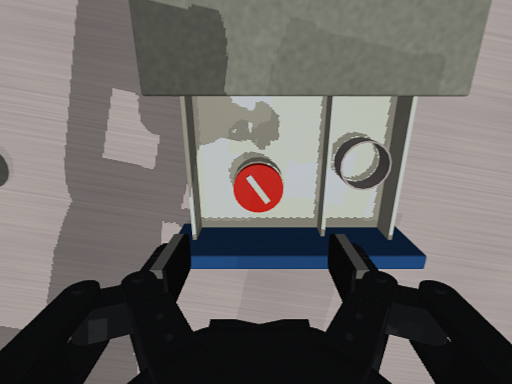

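View pics/s7.png

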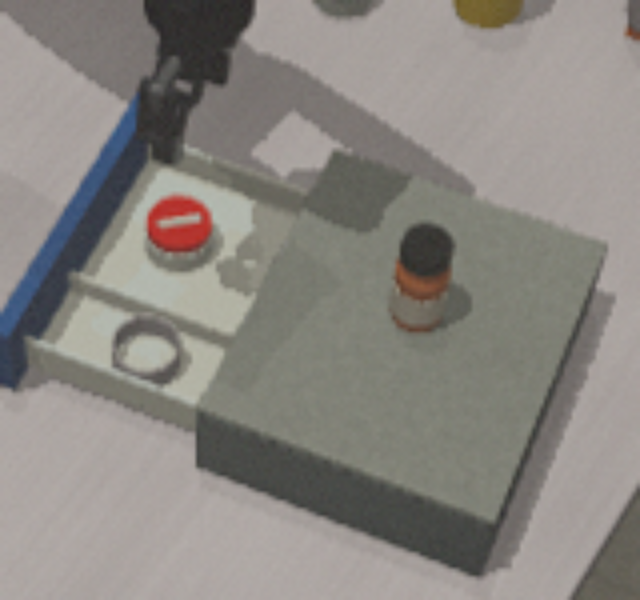

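Call:
step_arm:
  rows:
    - [[4,0,1,0,0],[8,0,2,0,0],[12,0,3.6,0,0],[15,2,3.6,0,0],[15,5,3.6,0,0],[15,8,3.6,0,0],[15,11,3.6,0,0],[14.6,12.4,3.6,0,0]]

```text
clock: 16.58
tool_pos: [0.4239, -0.0168, 0.2196]
tool_rot: [-1.573, -0.057, -2.975]
force: [-0.7, 0.7, 0.2]
grip_width: 0.0001
```

Call:
step_arm:
  rows:
    - [[0,0,0,0,0],[0,0,0,0,0]]

```text
clock: 16.82
tool_pos: [0.4242, -0.0168, 0.2201]
tool_rot: [-1.573, -0.057, -2.975]
force: [-0.3, 0.3, -0.0]
grip_width: -0.0004
```

```bash
python3 - <<'E'
from h import *
o=st(); R=Ro.from_euler("xyz",o["tool_rot"]).as_matrix()
tip=o["tool_pos"]+.173*R[:,1]; print("tip",tip,"local",(tip[:2]-UP)@u,(tip[:2]-UP)@v)
print("local tcp",(o["tool_pos"][:2]-UP)@u)
im=cams.read_camera("wrist");cv2.imwrite("pics/w8.png",im)
E
```

```text
16.82 [ 0.4242 -0.0168  0.2201] [-1.573  -0.0567 -2.9747] [-0.34  0.27 -0.01] -0.0004
tip [ 0.41452024 -0.01808985  0.04737482] local -0.32417517224069275 0.0015577851593951886
local tcp -0.31437423573303025
```

View pics/w8.png

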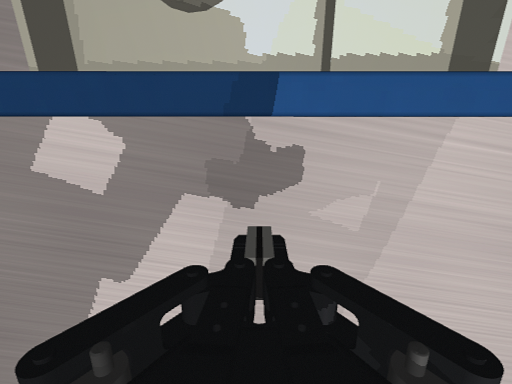

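Call:
step_arm:
  rows:
    - [[-0.5,-0.03,0,0,0],[-1.1,-0.06,0,0,0],[-1.7,-0.1,0,0,0],[-2.3,-0.13,0,0,0],[-2.9,-0.16,0,0,0],[-3.5,-0.2,0,0,0],[-4.0,-0.23,0,0,0],[-4.3,-0.25,0,0,0]]

```text
clock: 17.88
tool_pos: [0.4673, -0.0097, 0.2205]
tool_rot: [-1.573, -0.056, -2.975]
force: [-0.5, 0.7, 0.3]
grip_width: 0.0002
```

Call:
step_arm:
  rows:
    - [[-0.3,-0.02,0,0,0],[-0.6,-0.03,0,0,0],[-0.9,-0.05,0,0,0],[-1.2,-0.07,0,0,0],[-1.5,-0.08,0,0,0],[-1.8,-0.1,0,0,0],[-2.1,-0.12,0,0,0],[-2.4,-0.14,0,0,0]]

```text
clock: 18.88
tool_pos: [0.4908, -0.0058, 0.2204]
tool_rot: [-1.573, -0.057, -2.975]
force: [-4.5, -1.6, 2.4]
grip_width: 0.0
```

Call:
step_arm:
  rows:
    - [[-0.35,-0.03,0,0,0],[-0.7,-0.05,0,0,0],[-1.05,-0.07,0,0,0],[-1.4,-0.09,0,0,0],[-1.75,-0.11,0,0,0],[-2.1,-0.13,0,0,0],[-2.45,-0.15,0,0,0],[-2.8,-0.17,0,0,0]]

```text
clock: 19.88
tool_pos: [0.5186, -0.0011, 0.2205]
tool_rot: [-1.573, -0.057, -2.975]
force: [-5.4, -1.8, 2.8]
grip_width: -0.0002
```

Call:
step_arm:
  rows:
    - [[-0.35,-0.05,0,0,0],[-0.7,-0.07,0,0,0],[-1.05,-0.09,0,0,0],[-1.4,-0.11,0,0,0],[-1.75,-0.13,0,0,0],[-2.1,-0.15,0,0,0],[-2.45,-0.17,0,0,0],[-2.8,-0.19,0,0,0]]

```text
clock: 20.88
tool_pos: [0.5462, 0.0036, 0.2205]
tool_rot: [-1.573, -0.058, -2.975]
force: [-6.1, -2.5, 2.8]
grip_width: 0.0001
```

Call:
step_arm:
  rows:
    - [[-0.35,-0.05,0,0,0],[-0.7,-0.07,0,0,0],[-1.05,-0.09,0,0,0],[-1.4,-0.11,0,0,0],[-1.75,-0.13,0,0,0],[-2.1,-0.15,0,0,0],[-2.45,-0.17,0,0,0],[-2.8,-0.19,0,0,0]]

```text
clock: 21.88
tool_pos: [0.5738, 0.0082, 0.2205]
tool_rot: [-1.573, -0.06, -2.975]
force: [-6.3, -2.1, 3.0]
grip_width: 0.0
```

```bash
python3 - <<'E'
from h import *
o=st(); 
print("local tcp",(o["tool_pos"][:2]-UP)@u)
im=cams.read_camera("scene");cv2.imwrite("pics/s9.png",cv2.resize(im[130:280,200:360],None,fx=4,fy=4))
E
```

```text
21.88 [0.5738 0.0082 0.2205] [-1.5729 -0.0598 -2.9747] [-6.34 -2.15  3.02] 0.0
local tcp -0.16276919879316742
```

View pics/s9.png

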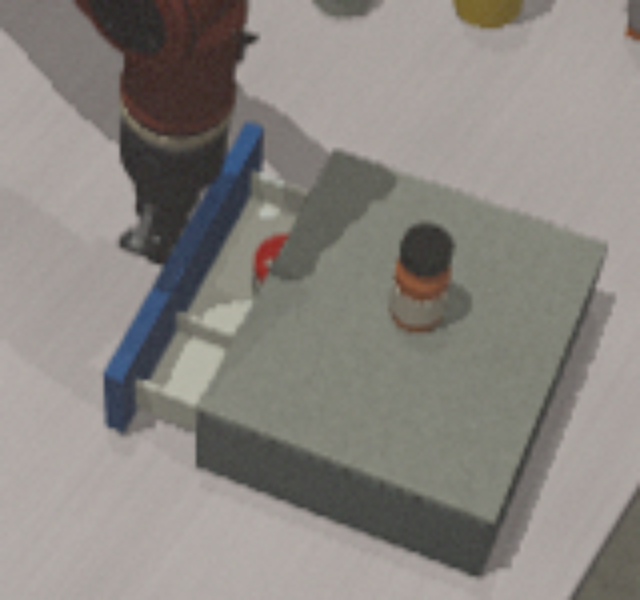

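Call:
step_arm:
  rows:
    - [[-0.35,-0.05,0,0,0],[-0.7,-0.07,0,0,0],[-1.05,-0.09,0,0,0],[-1.4,-0.11,0,0,0],[-1.75,-0.13,0,0,0],[-2.1,-0.15,0,0,0],[-2.4,-0.17,0,0,0],[-2.6,-0.18,0,0,0]]

```text
clock: 22.92
tool_pos: [0.5997, 0.0125, 0.2204]
tool_rot: [-1.573, -0.061, -2.975]
force: [-5.6, -1.9, 3.3]
grip_width: -0.0001
```

Call:
step_arm:
  rows:
    - [[-0.2,-0.04,0,0,0],[-0.4,-0.06,0,0,0],[-0.5,-0.07,0,0,0]]

```text
clock: 23.3
tool_pos: [0.6043, 0.0133, 0.2205]
tool_rot: [-1.573, -0.063, -2.975]
force: [-7.4, -2.6, 4.4]
grip_width: 0.0002
```

Call:
step_arm:
  rows:
    - [[-0.2,-0.04,0,0,0],[-0.35,-0.06,0,0,0]]

```text
clock: 23.55
tool_pos: [0.6074, 0.0137, 0.2205]
tool_rot: [-1.573, -0.065, -2.975]
force: [-7.9, -2.8, 3.9]
grip_width: 0.0005
```

Call:
step_arm:
  rows:
    - [[-0.15,-0.04,0,0,0],[-0.25,-0.06,0,0,0]]

```text
clock: 23.8
tool_pos: [0.6095, 0.0141, 0.2205]
tool_rot: [-1.574, -0.067, -2.975]
force: [-7.7, -2.2, 2.7]
grip_width: -0.0
```

Call:
step_arm:
  rows:
    - [[-0.15,-0.04,0,0,0],[-0.25,-0.06,0,0,0]]

```text
clock: 24.05
tool_pos: [0.6115, 0.0144, 0.2205]
tool_rot: [-1.574, -0.07, -2.975]
force: [-8.2, -3.1, 4.9]
grip_width: 0.0002
```

Call:
step_arm:
  rows:
    - [[-0.15,-0.04,0,0,0],[-0.25,-0.06,0,0,0]]

```text
clock: 24.3
tool_pos: [0.6132, 0.0146, 0.2204]
tool_rot: [-1.574, -0.074, -2.975]
force: [-10.3, -2.9, 6.5]
grip_width: -0.0002
```

Call:
step_arm:
  rows:
    - [[-0.15,-0.06,0,0,0],[-0.27,-0.1,0,0,0]]

```text
clock: 24.55
tool_pos: [0.6146, 0.0148, 0.2205]
tool_rot: [-1.574, -0.08, -2.975]
force: [-13.3, -4.5, 5.4]
grip_width: -0.0002
```

Call:
step_arm:
  rows:
    - [[0.5,0,0,0,0],[1.5,0.1,0,0,0],[4,0.2,0,0,0],[8,0.2,0,0,0],[12,-2,0,0,0],[15,-4,0,0,0],[17.5,-6,0,0,0],[17.5,-8,0,0,0]]

```text
clock: 25.55
tool_pos: [0.4479, -0.0133, 0.315]
tool_rot: [-1.574, -0.077, -2.975]
force: [1.1, -0.4, -0.9]
grip_width: 0.0001
```

Call:
step_arm:
  rows:
    - [[0,-1,0,0,0],[0,-1,0,0,0],[0,-1,0,0,0],[0,-1,0,0,0],[0,-1,0,0,0],[0,-1,0,0,0],[0,-1,0,0,0],[0,-1,0,0,0]]

```text
clock: 26.55
tool_pos: [0.4486, -0.0133, 0.325]
tool_rot: [-1.574, -0.077, -2.975]
force: [-0.4, 0.3, -0.0]
grip_width: -0.0
```

```bash
python3 - <<'E'
from h import *
st()
im=cams.read_camera("scene");cv2.imwrite("pics/s10.png",im)
im=cams.read_camera("wrist");cv2.imwrite("pics/w10.png",im)
im=cams.read_camera("top");cv2.imwrite("pics/t10.png",im)
E
```

```text
26.55 [ 0.4486 -0.0133  0.325 ] [-1.5743 -0.077  -2.9751] [-0.36  0.29 -0.  ] -0.0
```

View pics/s10.png

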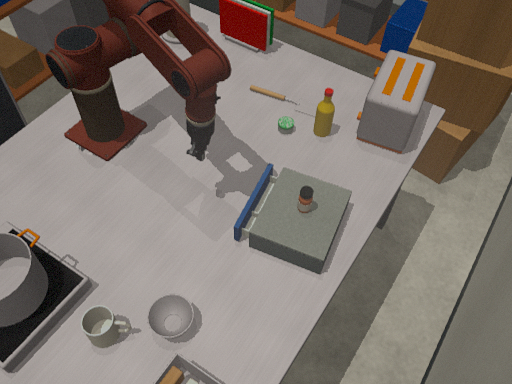

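View pics/w10.png

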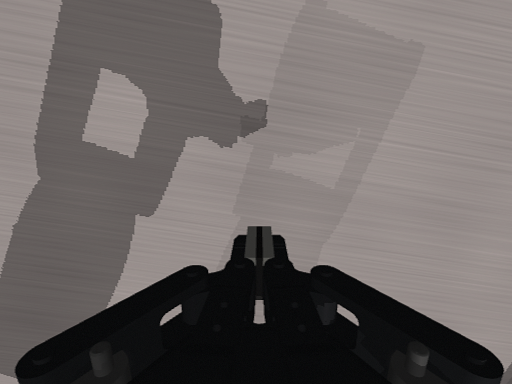

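View pics/t10.png

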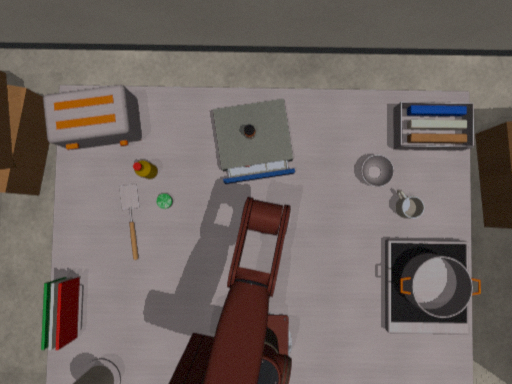

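```bash
python3 - <<'E'
from h import *
for a,b,bx in(("scene0","s10",[(230,160,355,270),(80,285,200,350),(270,85,345,140)]),("top0","t10",[(215,95,300,190),(360,150,430,220),(120,155,180,262)])):
    A=cv2.imread(f"pics/{a}.png");B=cv2.imread(f"pics/{b}.png")
    for x0,y0,x1,y1 in bx:
        d=cv2.absdiff(A[y0:y1,x0:x1],B[y0:y1,x0:x1]).max(2); print(a,(x0,y0),"px>40:",int((d>40).sum()))
order.hand_in()
E
```

```text
scene0 (230, 160) px>40: 793
scene0 (80, 285) px>40: 67
scene0 (270, 85) px>40: 0
top0 (215, 95) px>40: 218
top0 (360, 150) px>40: 1
top0 (120, 155) px>40: 0
the job is handed in; nothing more can be done
```

```bash
python3 - <<'E'
import cv2,numpy as np
o=[]
for n in("scene0","s10"): o.append(cv2.resize(cv2.imread(f"pics/{n}.png")[155:275,225:357],None,fx=3,fy=3))
cv2.imwrite("pics/cmp.png",np.hstack(o))
E
```

```text
(no output)
```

View pics/cmp.png

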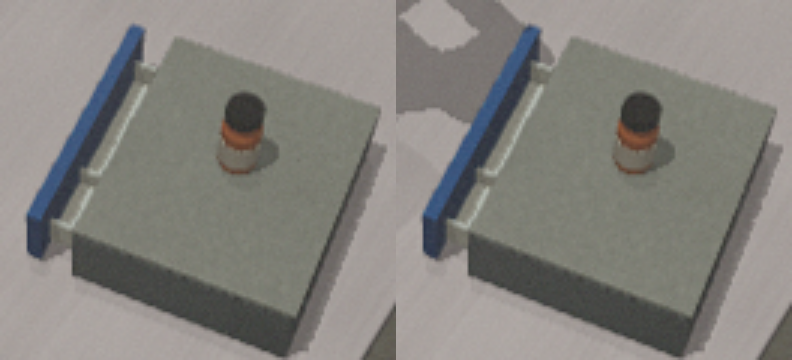

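The timer is in the drawer's wider compartment, the drawer is latched shut, and the job was handed in at about 26.7 s.

- **Opening:** I pressed the front slowly until the force along the drawer reached about 11.5 N. When I let go, the drawer sprang fully out.
- **Placing:** I set the timer down with about 4 N of contact. Pictures afterwards showed it upright and clear of the walls and divider.
- **Closing:** I pushed the drawer in to the inner stop. The highest reading was about 14 N along the drawer, or 15 N counting the upward part. I then backed off, and after about 2 s the panel was where it started in both fixed camera views.
- **Bystanders:** The jar, tin, bottle and spatula look unmoved. The comparison with the first pictures did show some changed pixels:
  - Around the unit, the enlarged view shows these to be the arm's shadow.
  - A small patch of 67 pixels near the mug and bowl in the scene view I did not look into. The top view of that spot shows only one changed pixel.

Three limits on these checks:
- **Force:** I only have readings from the end of each move, so a brief higher peak between them can't be ruled out.
- **Tilt:** The pressing left the tool about 4° off vertical, with no visible effect on the placing.
- **Inside the drawer:** I did not look inside once it was shut.

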